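# Square a box section against the stop fence

### The job

Set the loose steel box section up for marking: keeping it flat on the table, push its near long side at two points until it lies parallel and flush against the aluminium rail of the fence, so that it holds both sprung pins of the rail pushed in. Then slide it along the rail to the left until its end is flush against the blue end stop, with the stop's pin pushed in too and both rail pins still in, and leave it there. Push gently: at no time may the section bear on the rail or the stop with 30 N or more, and the other things on the table are to be left alone.

Things in the scene. Friction and masses are not known exactly. Their poses are not given: they have to be found in the camera images.
- fence: Low stop fence fixed to the table. Origin on the table top, half-way along it; x points away from the robot, square to its rail, y along the rail to the left, z up. It carries an aluminium rail (y -190 to +190 mm, 14 mm thick, 35 mm high) whose front face looks at the robot, and a blue end stop at the rail's left end. All behind the rail is lower and ends at x = +82 mm.
- rail_mark (a point): Point in the fence's frame at x = 0, y = 0, 18 mm up. The rail is adjustable in its feet: its flat front face lies 0 to 14 mm nearer the robot than this point (fence's x from 0 to -14 mm), always parallel to the fence's y. The setting is not reported and must be felt or seen. The rail does not give when pushed.
- stop_mark (a point): Point in the fence's frame at x = -20, y = +185 mm, 18 mm up. The blue end stop (48 mm deep in front of the rail, 24 mm along it, 35 mm high, a black knob on top to 51 mm) is adjustable along the rail: its flat right-hand face lies 0 to 20 mm to the right of this point (fence's y +185 to +165 mm). Not reported: to be felt or seen. It does not give when pushed.
- tube_center (a point): Centre (15 mm up when flat) of the loose steel box section: straight tube 300 mm long (its y, roughly along the rail to the left), 40 mm wide (its x, away from the robot), 30 mm high, ends closed with black plugs, mass 0.65 kg +-25 percent, slides on the table at about 2 to 7 N. Starts skew (up to 0.3 rad) in front of the rail, its left end some way to the right of the stop.
- pin_right (a joint): Right-hand sprung brass pin in the rail, 8 mm thick, 18 mm above the table, at the fence's y = -95 mm. 0 = standing 6 mm proud of the rail's face; 0.006 (m) = pushed in flush with it (the section touches the rail there). A weak spring (about 0.1 N) brings it out again when nothing holds it; the resting section holds it in, but while it slides the pins may ease it off a little.
- pin_left (a joint): The same pin in the rail at the fence's y = +75 mm. 0 = 6 mm proud, 0.006 = flush.
- pin_stop (a joint): The same kind of pin in the end stop's right-hand face, 20 mm in front of the rail's face, 18 mm above the table. 0 = 6 mm proud, 0.006 = flush (the section's end touches the stop).
- tee_25: White plastic pipe tee, about 62 x 82 x 41 mm, a bystander on the left of the table; origin at the centre of its underside.
- relay_box: Small grey carton, about 44 x 56 x 34 mm, a bystander on the right of the table; origin at the centre of its underside.

How it is judged:
On the way, in this order (a step that is already met when the one before it is completed fails the run):
1. the section lies along the rail, holding both rail pins in (each within 1.5 mm of flush) (value of joint each of pin_right, pin_left above 0.0045 m and angle between the y axis of tube_center and the y axis of fence, either way round below 0.02 rad), for 0.3 s.
2. the section's end has pushed the stop's pin in (within 1.5 mm of flush) (value of joint pin_stop above 0.0045 m), for 0.2 s.
At the end, for the whole second after the job is handed in: The section lies flat and still on the table, parallel to the rail (within 0.015 rad), in front of it and to the right of the stop, and holds all three pins in to within 1.5 mm of flush (each pin joint above 4.5 mm), so that it touches the rail and the stop to within 1.5 mm (value of joint each of pin_right, pin_left, pin_stop above 0.0045 m and angle between the y axis of tube_center and the y axis of fence, either way round below 0.015 rad and x of tube_center in the frame of fence between -0.04 and -0.016 m and y of tube_center in the frame of fence between 0.01 and 0.038 m and angle between tube_center's own z axis and vertical below 0.04 rad and height (world z) of tube_center below 0.02 m and linear speed of tube below 0.01 m/s).
It fails at once if the section bears on the rail, its pins or the stop with 30 N or more (contact force between tube and fence above 30 N).
It fails at once if the section is lifted (its centre more than 12 mm up) or tipped (height (world z) of tube_center above 0.027 m or angle between tube_center's own z axis and vertical above 0.2 rad).
It fails at once if the pipe tee or the small carton is moved by more than 20 mm (distance of any of tee_25, relay_box from where it was at the start of the episode above 0.02 m).
It also fails if it takes over 51 s, if anything falls off the work surface, if the arm or the gripper's body presses on something with over 40 N, if the wrist force passes 120 N, or if a joint passes its speed limit or range.

### The arm

A 7-joint arm with a two-finger parallel gripper is mounted at the origin on a cart in front of the work surface, level with it; the furniture and walls round the work are solid. World frame = base frame: x ahead of the robot, y to its left, z up, the work surface at z = 0. Lengths are in m, angles in rad, forces in N, time in s.
With the tool pointing down it reaches from about 0.425 to 0.925 m from the base axis. Payload 6.8 kg.
Tool frame: the origin (TCP) lies midway between the tips of the shut fingers; the grasp point (between the pads) lies 19 mm behind it; x points along the fingers, y is the direction in which the jaws open and shut, and the axes are right-handed (so a half turn about x gives the same grasp; the last joint's range is limited). The gripper opens to 85 mm and grips with 20 to 120 N. Pads are 22 mm wide; open, the fingers measure 114 mm over their backs; the gripper's body (76 mm by 85 mm) begins 54 mm behind the grasp point. The pads swing forward as they close: fully open they stand 13 mm farther back than shut.
Start: joints at [1.038, 0.477, 0.022, 1.555, -0.011, 1.109, -0.083], TCP at [0.278, -0.615, 0.231] pointing down, gripper open.
Joint ranges: [-2.96, 2.96], [-0.34, 2.1], [-1.41, 1.46], [0.24, 2.44], [-1.37, 4.51], [0.17, 1.92], [-2.96, 2.96]. Speed limits (rad/s): [2.39, 2.39, 3.14, 3.14, 3.14, 3.14, 3.14].

### API

Orientations are given as a rotation vector (axis times angle).
In Python, from bench import r, viewer, nets gives the robot as it stands.
- The arm moves only by the shell command python3 -m pendant 'ROWS' [FORCE]. ROWS is JSON, one flat list of numbers, 5 for each row, row after row: the finger opening in mm, from 0 to 85.4, then the shift along the tool's x, y, z in mm, then the turn about the tool's x in rad. A call has 1 to 20 rows; each row shifts and turns the commanded pose from where the row before left it, along the tool's axes as they then stand; what a row does not reach is not made up. A row lasts 1/8 s, in which the tool goes at most 62.5 mm and 10.7 degrees, less where a joint would pass 70% of its speed; a pose out of reach is approached as far as the arm can. A call with a gripper value outside its range is refused whole. The fingers move at their own pace and stop on an object; FORCE is the grip in N (left out, the last holds). Time passes only in rows, so rows that do not move let the fingers close. It gives the time, the measured TCP pose, the force and the opening at its end, in the units of the state.
- r.get_obs(): the state, without advancing time (a new reading comes with each control period).
- viewer.grab_frame(name): name is "scene" or "top"; returns (picture, depth): 480x640x3 uint8, red, green, blue; 480x640 float32, m along the optical axis (not along the pixel's ray), 0 where there is no reading.
- viewer.calibration(name): a dict with "mtx" (3x3 intrinsics, pixels), "world_to_cam" (4x4, takes a point from world to camera coordinates). Camera axes: x right, y up, looking along -z (the intrinsics and any distortion apply to the point x, -y, -z); pixel columns grow to the right and rows downward; lengths in m; the calibration is good to about 2 mm. A picture is of the moment at which its call begins. calibration takes no time and is no camera call.
- r.hand_in(): hands the job in, once; it reports no verdict.
Trained networks look in the newest picture that a camera, given by its name, has taken for a name from the list of things; names that differ only in an ending like _2 or _b are one class to them, and where a whole thing is asked for, a point or a joint stands for the part that bears it (a point fixed in the world has none). Each returns a list of dicts, best first, with "score" (0 to 1); they miss things now and then, are a little off and sometimes report something else, mostly with a low value. They report only what shows in the picture. A call takes as long as a camera call.
- nets.look_for(name, camera): "location" ([x, y, z] in m, in world coordinates, good to about 4 mm: the middle of the surface that is visible of it).
- nets.silhouettes(name, camera): "mask" (480x640 bool, what is visible of it).
The state is a dict: "clock": time; "joints": joint angles; "qvel": joint speeds; "tau": joint torques, N m; "tcp_pos": TCP position; "orientation": TCP orientation; "contact_force": force on the tool from outside, world axes, zero at the start; "moment": the same for the moment, N m; "grip_width": finger opening in m.
Only numpy, scipy, OpenCV 4.12 (cv2) and the standard library are available. Lean on these libraries where they do the work, as an engineer would, in place of code of your own. Each camera call takes 0.05 s, during which the arm holds its last target. There are 200 camera calls.

## Working session

There is one attempt and no reset: what is moved stays moved. The work goes in short steps, Python scripts to look and compute and a shell command to move; the robot and the scene stay as the last step left them, time stands still between calls to the robot, and variables do not carry over. Pictures are saved under pics/ and viewed, about 8 in all and at most 12, crops included, and the job is handed in when it is done.

```bash
ls; mkdir -p pics
cat > h.py <<'E'
import numpy as np, cv2
from bench import r, viewer, nets
from scipy.spatial.transform import Rotation as R
def cloud(name):
    im,d=viewer.grab_frame(name); c=viewer.calibration(name); K=c['mtx']; T=np.linalg.inv(c['world_to_cam'])
    v,u=np.mgrid[0:480,0:640]
    P=np.stack([(u-K[0,2])/K[0,0]*d,-(v-K[1,2])/K[1,1]*d,-d,np.ones_like(d)],-1)@T.T
    P=P[...,:3]; P[d==0]=np.nan
    return im,P
def st():
    o=r.get_obs(); print(round(o['clock'],2),np.round(o['tcp_pos'],4),np.round(o['contact_force'],2),o['grip_width']); 
    print(np.round(R.from_rotvec(o['orientation']).as_matrix(),3).tolist(), np.round(o['joints'],3))
E
python3 - <<'E'
from h import *
st()
for n in("top","scene"):
    im,P=cloud(n); cv2.imwrite(f'pics/{n}0.png',im[...,::-1]); np.save(n+'.npy',P)
    for k in('fence','tube_center','tee_25','relay_box','rail_mark','stop_mark','pin_left','pin_right','pin_stop'):
        try: print(n,k,[(np.round(x['location'],3).tolist(),round(x['score'],2)) for x in nets.look_for(k,n)[:2]])
        except Exception as e: print(n,k,e)
st()
E
```

```text
pics
0.0 [ 0.278  -0.6145  0.2304] [-0.67  0.41  0.63] 0.08549395845961341
[[-0.001, 0.412, -0.911], [0.002, -0.911, -0.412], [-1.0, -0.002, 0.0]] [ 1.038  0.478  0.022  1.556 -0.012  1.109 -0.083]
top fence [([0.643, 0.094, 0.031], 0.69)]
top tube_center [([0.549, 0.003, 0.033], 0.86)]
top tee_25 [([0.444, 0.344, 0.037], 0.9)]
top relay_box [([0.396, -0.348, 0.036], 0.63)]
top rail_mark [([0.644, 0.095, 0.032], 0.67)]
top stop_mark [([0.64, 0.098, 0.034], 0.69)]
top pin_left []
top pin_right []
top pin_stop []
scene fence [([0.633, 0.105, 0.02], 0.63)]
scene tube_center [([0.528, 0.031, 0.03], 0.92)]
scene tee_25 [([0.438, 0.356, 0.032], 0.58)]
scene relay_box [([0.388, -0.332, 0.029], 0.56)]
scene rail_mark [([0.635, 0.105, 0.019], 0.98)]
scene stop_mark [([0.633, 0.105, 0.018], 0.57)]
scene pin_left [([0.436, 0.358, 0.032], 0.5)]
scene pin_right []
scene pin_stop [([0.632, 0.104, 0.018], 0.66)]
1.0 [ 0.2782 -0.615   0.2313] [-0.5  -0.12 -0.86] 0.08533674095303802
[[0.0, 0.412, -0.911], [-0.0, -0.911, -0.412], [-1.0, 0.0, -0.0]] [ 1.038  0.477  0.022  1.555 -0.012  1.109 -0.083]
```

View top.

View pics/top0.png

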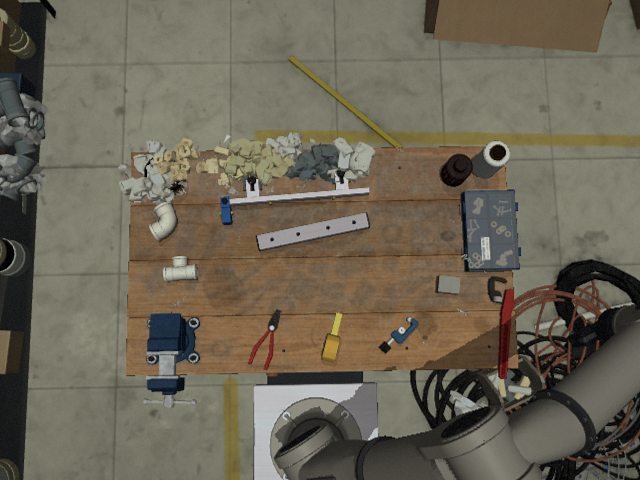

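Run:
```python
from h import *
P=np.load('top.npy'); im=cv2.imread('pics/top0.png')
for k in('tube_center','fence'):
    nets.look_for; m=nets.silhouettes(k,'top')[0]['mask']; np.save('m_'+k+'.npy',m)
    z=P[...,2][m]; print(k,m.sum(),np.nanpercentile(z,[5,25,50,75,95]).round(4))
    q=P[m]; q=q[(q[:,2]>.02)&(q[:,2]<.045)]
    rc=cv2.minAreaRect(q[:,:2].astype(np.float32)); print(rc, cv2.boxPoints(rc).round(4).tolist())
```

```text
tube_center 1785 [0.0198 0.0269 0.0295 0.0323 0.0361]
((0.5469064712524414, -0.000620529055595398), (0.04155309498310089, 0.2983597218990326), 10.946242332458496) [[0.498199999332428, 0.14190000295639038], [0.5547999739646912, -0.1509999930858612], [0.5956000089645386, -0.14309999346733093], [0.5389999747276306, 0.14980000257492065]]
fence 2048 [0.0023 0.015  0.0294 0.0354 0.0422]
((0.662277102470398, 0.05294126272201538), (0.11058832705020905, 0.39761099219322205), 11.379440307617188) [[0.5687999725341797, 0.23690000176429749], [0.6473000049591064, -0.15289999544620514], [0.7556999921798706, -0.13099999725818634], [0.677299976348877, 0.25870001316070557]]
```

View pics/scene0.png

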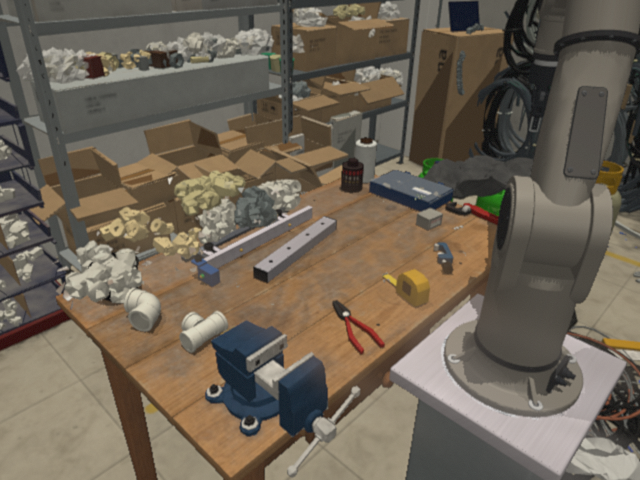

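Run:
```python
from h import *
im=cv2.imread('pics/top0.png'); cv2.imwrite('pics/topc.png',cv2.resize(im[170:260,200:400],None,fx=4,fy=4,interpolation=cv2.INTER_CUBIC))
for n in('top','scene'):
    c=viewer.calibration(n); print(n,c['mtx'],np.linalg.inv(c['world_to_cam'])[:3].round(3))
```

```text
top [[622.1315225    0.         316.69592502]
 [  0.         622.1315225  245.7728025 ]
 [  0.           0.           1.        ]] [[-1.900e-02  9.880e-01 -1.510e-01  2.600e-01]
 [-1.000e+00 -1.800e-02  6.000e-03 -1.000e-03]
 [ 4.000e-03  1.510e-01  9.880e-01  1.639e+00]]
scene [[500.39274388   0.         314.58542842]
 [  0.         500.39274388 235.30351407]
 [  0.           0.           1.        ]] [[-0.721  0.351 -0.598 -0.204]
 [-0.693 -0.346  0.632  0.732]
 [ 0.015  0.87   0.492  0.642]]
```

View pics/topc.png

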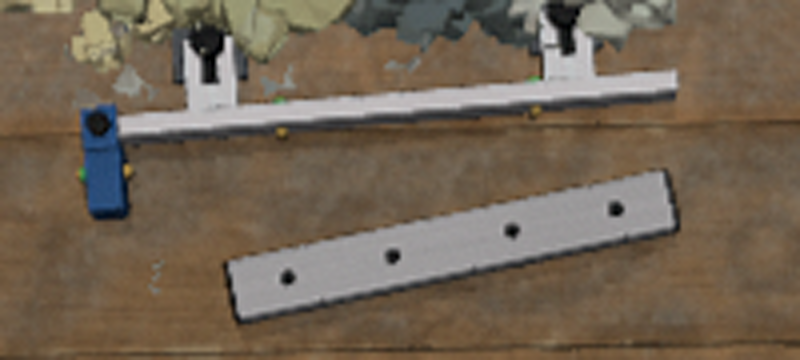

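```bash
cat >> h.py <<'E'
def back(n,uv,z):
    c=viewer.calibration(n); K=c['mtx']; T=np.linalg.inv(c['world_to_cam']); uv=np.atleast_2d(uv)
    d=np.c_[(uv[:,0]-K[0,2])/K[0,0],-(uv[:,1]-K[1,2])/K[1,1],-np.ones(len(uv))]@T[:3,:3].T
    return (T[:3,3]+d*((z-T[2,3])/d[:,2])[:,None])[:,:2]
def edge(im,a,b,sgn,w=2.5,n=60):
    """subpixel strongest vertical brightness step near line a-b; sgn=-1 bright above to dark below"""
    g=cv2.cvtColor(im,cv2.COLOR_BGR2GRAY).astype(np.float32); out=[]
    t=np.arange(-w,w+.01,.25).astype(np.float32)
    for s in np.linspace(.02,.98,n):
        u=a[0]+s*(b[0]-a[0]); v=a[1]+s*(b[1]-a[1])
        p=cv2.remap(g,np.full((1,len(t)),u,np.float32),(v+t)[None],cv2.INTER_LINEAR)[0]
        d=sgn*np.gradient(p); d=np.clip(d-.5*d.max(),0,None); out.append((u,v+(d*t).sum()/d.sum()))
    out=np.float32(out); l=cv2.fitLine(out,cv2.DIST_HUBER,0,.01,.01).ravel()
    s=lambda u:(u,l[3]+(u-l[2])*l[1]/l[0])
    return np.array([s(a[0]),s(b[0])])
E
python3 - <<'E'
from h import *
im=cv2.imread('pics/top0.png')
f=lambda x,y:(200+x/4-.375,170+y/4-.375)
for nm,a,b,z in (('rail',(130,134),(672,93),.035),('tubefront',(245,315),(672,227),.03)):
    e=edge(im,f(*a),f(*b),-1); p=back('top',e,z); print(nm,e.round(1).tolist(),p.round(4).tolist(),'slope dx/dy',(p[1]-p[0])[0]/(p[1]-p[0])[1])
e=edge(im,f(*(235,262)),f(*(660,172)),1); p=back('top',e,.03); print('tubeback',p.round(4), (p[1]-p[0])[0]/(p[1]-p[0])[1])
for nm,q,z in (('pinL',(280,132),.018),('pinR',(534,112),.018),('pinS',(129,172),.018),('stopR top near',(125,208),.035),('stopR far',(119,145),.035),('railRend',(676,93),.035),('tubeNL',(240,321),.03),('tubeFL',(226,262),.03),('tubeFR',(664,170),.03),('tubeNR',(678,229),.03)):
    print(nm,back('top',f(*q),z).round(4))
E
```

```text
Traceback (most recent call last):
  File "h.py", line 23, in edge
    p=cv2.remap(g,np.full((1,len(t)),u,np.float32),(v+t)[None],cv2.INTER_LINEAR)[0]
      ~~~~~~~~~^^^^^^^^^^^^^^^^^^^^^^^^^^^^^^^^^^^^^^^^^^^^^^^^^^^^^^^^^^^^^^^^^
cv2.error: OpenCV(4.12.0) /io/opencv/modules/imgproc/src/imgwarp.cpp:1821: error: (-215:Assertion failed) ((map1.type() == CV_32FC2 || map1.type() == CV_16SC2) && map2.empty()) || (map1.type() == CV_32FC1 && map2.type() == CV_32FC1) in function 'remap'
```

```bash
sed -i 's/(v+t)\[None\]/np.float32(v+t)[None]/' h.py
cat > m.py <<'E'
from h import *
im=cv2.imread('pics/top0.png')
f=lambda x,y:(200+x/4-.375,170+y/4-.375)
for nm,a,b,z in (('rail',(130,134),(672,93),.035),('tubefront',(245,315),(672,227),.03)):
    e=edge(im,f(*a),f(*b),-1); p=back('top',e,z); print(nm,e.round(1).tolist(),p.round(4).tolist(),'slope dx/dy',(p[1]-p[0])[0]/(p[1]-p[0])[1])
e=edge(im,f(*(235,262)),f(*(660,172)),1); p=back('top',e,.03); print('tubeback',p.round(4), (p[1]-p[0])[0]/(p[1]-p[0])[1])
for nm,q,z in (('pinL',(280,132),.018),('pinR',(534,112),.018),('pinS',(129,172),.018),('stopR top near',(125,208),.035),('stopR far',(119,145),.035),('railRend',(676,93),.035),('tubeNL',(240,321),.03),('tubeFL',(226,262),.03),('tubeFR',(664,170),.03),('tubeNR',(678,229),.03)):
    print(nm,back('top',f(*q),z).round(4))
E
python3 m.py
```

```text
rail [[232.1, 203.2], [367.6, 192.0]] [[0.6227, 0.2097], [0.6466, -0.1484]] slope dx/dy -0.06675851076859672
tubefront [[260.9, 248.9], [367.6, 226.4]] [[0.5004, 0.135], [0.5552, -0.1459]] slope dx/dy -0.1949058753266674
tubeback [[ 0.5388  0.1414]
 [ 0.5933 -0.1392]] -0.1941758608739862
pinL [[0.6263 0.1121]]
pinR [[ 0.6369 -0.0574]]
pinS [[0.6009 0.2125]]
stopR top near [[0.5733 0.2129]]
stopR far [[0.6156 0.2169]]
railRend [[ 0.6442 -0.1509]]
tubeNL [[0.4978 0.1383]]
tubeFL [[0.5371 0.1473]]
tubeFR [[ 0.5934 -0.1419]]
tubeNR [[ 0.5537 -0.1498]]
```

```bash
python3 -m pendant '[85,0,0,0,0.18, 85,0,0,0,0.18, 85,0,-42.6,-17.4,0, 85,0,-42.6,-17.4,0, 85,0,-42.6,-17.4,0, 85,0,-42.6,-17.4,0, 85,0,-42.6,-17.4,0, 85,0,-42.6,-17.4,0, 85,0,-42.6,-17.4,0, 85,0,-42.6,-17.4,0, 85,0,-42.6,-17.4,0, 85,0,-42.6,-17.4,0, 85,0,-42.6,-17.4,0, 85,0,-42.6,-17.4,0, 85,0,-42.6,-17.4,0, 85,0,-42.6,-17.4,0, 85,40,0,0,0, 85,40,0,0,0, 85,40,0,0,0, 85,40,0,0,0]'; python3 -c "
from h import *
st()"
```

```text
clock: 3.6
tcp_pos: [0.483, -0.0041, 0.0704]
orientation: [2.19, 0.071, -2.187]
contact_force: [0.8, -1.0, -0.4]
grip_width: 0.0854
3.6 [ 0.483  -0.0041  0.0704] [ 0.82 -0.96 -0.42] 0.0853881916777104
[[0.001, 0.065, -0.998], [0.0, -0.998, -0.065], [-1.0, -0.0, -0.001]] [ 0.099  0.412 -0.264  2.124  0.18   0.625 -1.796]
```

```bash
python3 -m pendant '[85,30,0,0,0, 85,28,0,0,0, 85,8,0,0,0, 85,6,0,0,0, 85,0,0,0,0]'
python3 - <<'E'
from h import *
im,d=viewer.grab_frame('top'); cv2.imwrite('pics/top1.png',cv2.resize(im[170:290,200:400,::-1],None,fx=4,fy=4,interpolation=cv2.INTER_CUBIC))
im,d=viewer.grab_frame('scene'); cv2.imwrite('pics/sc1.png',cv2.resize(im[190:320,160:370,::-1],None,fx=3.5,fy=3.5,interpolation=cv2.INTER_CUBIC))
E
```

```text
clock: 4.22
tcp_pos: [0.4832, -0.0041, -0.0002]
orientation: [2.189, 0.071, -2.187]
contact_force: [-0.4, -0.0, -0.0]
grip_width: 0.0846
```

View pics/sc1.png

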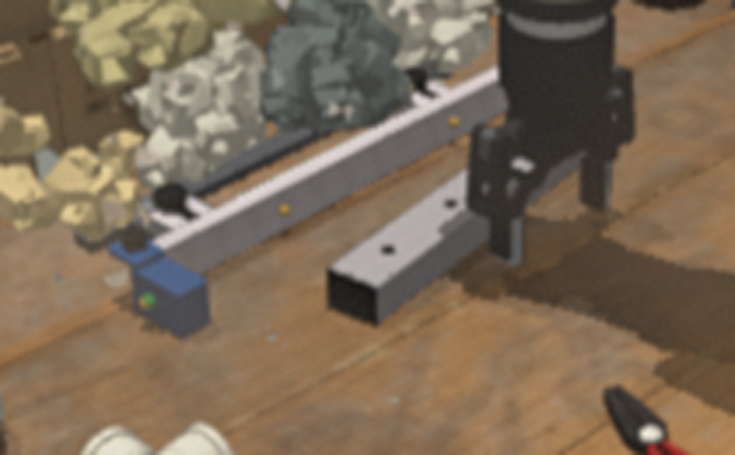

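```bash
python3 -m pendant '[85,0,0,-8,0, 85,0,0,-8,0, 85,0,0,-8,0, 85,0,0,-8,0, 85,0,0,-8,0, 85,0,0,-6,0, 85,0,0,-6,0, 85,0,0,-6,0, 85,0,0,-6,0, 85,0,0,-6,0, 85,0,0,-6,0, 85,0,0,-4,0, 85,0,0,-4,0, 85,0,0,-4,0, 85,0,0,0,0]'
python3 - <<'E'
from h import *
im,d=viewer.grab_frame('top'); cv2.imwrite('pics/top2.png',cv2.resize(im[170:290,200:400,::-1],None,fx=4,fy=4,interpolation=cv2.INTER_CUBIC))
E
```

```text
clock: 6.2
tcp_pos: [0.5683, 0.0012, -0.0014]
orientation: [2.183, 0.07, -2.194]
contact_force: [-4.7, 0.2, 2.7]
grip_width: 0.0855
```

View pics/top2.png

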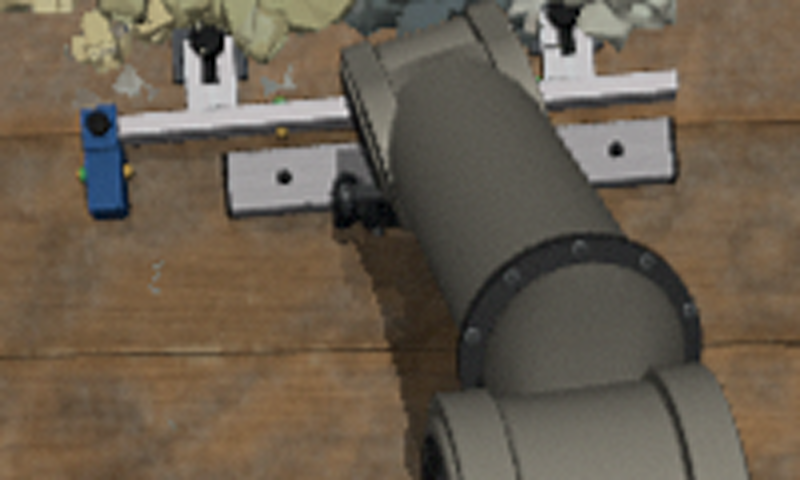

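```bash
cat > g.py <<'E'
from h import *
import sys
im,d=viewer.grab_frame('top'); im=im[...,::-1].copy(); fn=sys.argv[1]; cv2.imwrite(fn,cv2.resize(im[170:260,200:400],None,fx=4,fy=4,interpolation=cv2.INTER_CUBIC))
E
python3 - <<'E'
from h import *
im,d=viewer.grab_frame('top'); im=im[...,::-1].copy()
g=cv2.cvtColor(im,cv2.COLOR_BGR2GRAY)
f=lambda x,y:(200+x/4-.375,170+y/4-.375)
L=edge(im,f(230,152),f(335,143),1,n=20);Rr=edge(im,f(600,123),f(666,118),1,n=20)
p=back('top',np.r_[L[:1],L[1:],Rr],.03); print(p.round(4)); s=np.polyfit(p[:,1],p[:,0],1); print(s)
u=np.array([.998,.065]); rail=np.array([.6347,.030]); print('gap',((rail-p)@u).round(4))
E
```

```text
[[ 0.6103  0.1443]
 [ 0.6149  0.075 ]
 [ 0.6254 -0.1005]
 [ 0.6294 -0.1443]]
[-0.06439975  0.61959471]
gap [0.017  0.0168 0.0177 0.0166]
```

```bash
python3 -m pendant '[85,0,0,-4,0, 85,0,0,-4,0, 85,0,0,-3,0, 85,0,0,-2,0, 85,0,0,0,0]';python3 -m pendant '[85,0,0,-1,0, 85,0,0,-1,0]';python3 -m pendant '[85,0,0,-1,0, 85,0,0,-1,0]'
```

```text
clock: 6.92
tcp_pos: [0.5808, 0.002, -0.0015]
orientation: [2.182, 0.07, -2.195]
contact_force: [-7.0, -0.1, 4.3]
grip_width: 0.0846
clock: 7.18
tcp_pos: [0.582, 0.0021, -0.0015]
orientation: [2.18, 0.069, -2.196]
contact_force: [-8.1, -0.1, 5.6]
grip_width: 0.085
clock: 7.42
tcp_pos: [0.5842, 0.0022, -0.0015]
orientation: [2.18, 0.069, -2.196]
contact_force: [-11.0, -0.9, 6.6]
grip_width: 0.0851
```

```bash
python3 -m pendant '[85,0,0,-1,0, 85,0,0,-1,0]';python3 -m pendant '[85,0,0,-1,0,85,0,0,0,0]'; python3 g.py pics/t3.png
```

```text
clock: 7.68
tcp_pos: [0.5843, 0.0021, -0.0016]
orientation: [2.176, 0.069, -2.199]
contact_force: [-15.1, -1.2, 13.0]
grip_width: 0.0852
clock: 7.92
tcp_pos: [0.5842, 0.0021, -0.0019]
orientation: [2.174, 0.069, -2.201]
contact_force: [-16.3, -1.0, 11.6]
grip_width: 0.0852
```

View pics/t3.png

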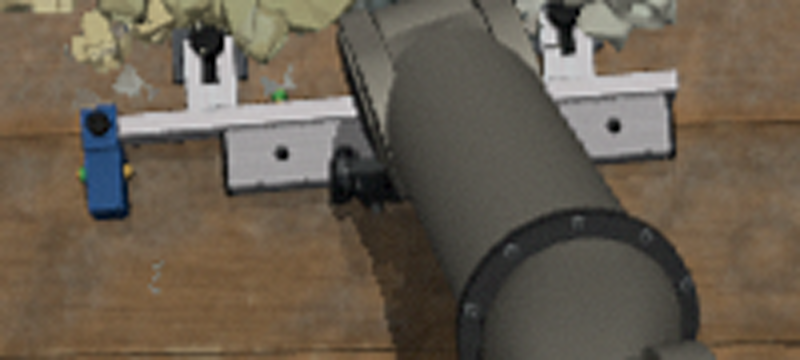

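```bash
python3 -m pendant '[85,-1,0,4,0, 85,0,0,12,0, 85,0,0,14,0, 40,-30,0,10,0, 0,-40,0,0,0, 0,-20,0,0,0]'
python3 - <<'E'
from h import *
P=np.load('top.npy').reshape(-1,3)
for y0,y1 in((-.26,-.2),(-.2,-.15),(-.15,-.1),(-.1,-.05)):
  for x0 in(.66,.68,.70,.72):
    q=P[(P[:,1]>y0)&(P[:,1]<y1)&(P[:,0]>x0)&(P[:,0]<x0+.02)]; print(y0,x0,np.nanmax(q[:,2]).round(3),end='; ')
st()
im,d=viewer.grab_frame('top'); im=im[...,::-1].copy()
cv2.imwrite('pics/t4.png',cv2.resize(im[170:260,200:400],None,fx=4,fy=4,interpolation=cv2.INTER_CUBIC))
E
```

```text
clock: 8.72
tcp_pos: [0.551, 0.0003, 0.0924]
orientation: [2.192, 0.071, -2.185]
contact_force: [1.5, -0.0, -0.1]
grip_width: 0.0316
-0.26 0.66 0.009; -0.26 0.68 0.01; -0.26 0.7 0.008; -0.26 0.72 0.012; -0.2 0.66 0.031; -0.2 0.68 0.041; -0.2 0.7 0.092; -0.2 0.72 0.09; -0.15 0.66 0.107; -0.15 0.68 0.111; -0.15 0.7 0.106; -0.15 0.72 0.101; -0.1 0.66 0.104; -0.1 0.68 0.111; -0.1 0.7 0.103; -0.1 0.72 0.108; 8.72 [5.51e-01 3.00e-04 9.24e-02] [ 1.45 -0.03 -0.08] 0.03157909091811818
[[0.003, 0.065, -0.998], [0.0, -0.998, -0.065], [-1.0, 0.0, -0.003]] [ 0.097  0.464 -0.265  1.959  0.176  0.738 -1.778]
```

View pics/t4.png

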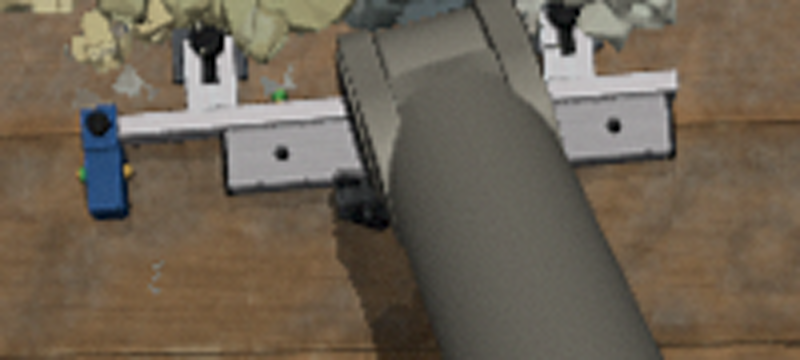

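Run:
```python
from h import *
P=np.load('top.npy')[140:215,250:420]
S=np.load('scene.npy')
for nm,Q in(('top',P),('scene',S)):
  q=Q.reshape(-1,3); q=q[(q[:,0]>.6)&(q[:,0]<.8)]
  for y0 in np.arange(-.24,.04,.02):
    s=q[(q[:,1]>y0)&(q[:,1]<y0+.02)]
    print(nm,y0.round(2),[ (len(t),np.sort(t)[:3].round(3).tolist()) for t in (s[(s[:,2]>a)&(s[:,2]<.3)][:,0] for a in(.06,.085))])
```

```text
top -0.24 [(0, []), (0, [])]
top -0.22 [(0, []), (0, [])]
top -0.2 [(0, []), (0, [])]
top -0.18 [(22, [0.731, 0.732, 0.732]), (0, [])]
top -0.16 [(145, [0.68, 0.682, 0.686]), (86, [0.68, 0.682, 0.686])]
top -0.14 [(265, [0.676, 0.678, 0.678]), (187, [0.676, 0.678, 0.679])]
top -0.12 [(257, [0.673, 0.675, 0.675]), (132, [0.685, 0.687, 0.688])]
top -0.1 [(251, [0.679, 0.679, 0.679]), (169, [0.7, 0.7, 0.701])]
top -0.08 [(220, [0.688, 0.689, 0.692]), (103, [0.688, 0.689, 0.692])]
top -0.06 [(207, [0.671, 0.673, 0.673]), (122, [0.671, 0.673, 0.673])]
top -0.04 [(230, [0.692, 0.693, 0.693]), (109, [0.721, 0.724, 0.726])]
top -0.02 [(215, [0.695, 0.695, 0.696]), (111, [0.706, 0.709, 0.709])]
top -0.0 [(200, [0.678, 0.68, 0.681]), (32, [0.713, 0.714, 0.716])]
top 0.02 [(215, [0.66, 0.684, 0.686]), (15, [0.689, 0.692, 0.695])]
scene -0.24 [(0, []), (0, [])]
scene -0.22 [(0, []), (0, [])]
scene -0.2 [(0, []), (0, [])]
scene -0.18 [(0, []), (0, [])]
scene -0.16 [(8, [0.679, 0.68, 0.682]), (5, [0.679, 0.68, 0.682])]
scene -0.14 [(148, [0.674, 0.675, 0.675]), (106, [0.674, 0.675, 0.676])]
scene -0.12 [(184, [0.67, 0.67, 0.672]), (99, [0.681, 0.684, 0.685])]
scene -0.1 [(163, [0.675, 0.677, 0.678]), (79, [0.696, 0.697, 0.697])]
scene -0.08 [(164, [0.679, 0.684, 0.69]), (66, [0.679, 0.684, 0.69])]
scene -0.06 [(114, [0.671, 0.672, 0.673]), (50, [0.671, 0.672, 0.673])]
scene -0.04 [(138, [0.685, 0.687, 0.689]), (64, [0.72, 0.722, 0.723])]
scene -0.02 [(185, [0.688, 0.691, 0.692]), (101, [0.705, 0.705, 0.709])]
scene -0.0 [(136, [0.67, 0.68, 0.681]), (27, [0.714, 0.719, 0.72])]
scene 0.02 [(155, [0.68, 0.684, 0.685]), (17, [0.69, 0.69, 0.692])]
```

```bash
python3 -m pendant '[0,0,38.7,-12,0, 0,0,38.7,-12,0, 0,0,38.7,-12,0, 0,0,38.7,-12,0, 0,0,38.7,-12,0, 0,30,0,0,0, 0,30,0,0,0, 0,14,0,0,0, 0,5,0,0,0, 0,0,0,0,0]'
python3 - <<'E'
from h import *
im,d=viewer.grab_frame('top'); im=im[...,::-1].copy()
a=cv2.resize(im[170:260,220:400],None,fx=3,fy=3,interpolation=cv2.INTER_CUBIC)
im,d=viewer.grab_frame('scene'); b=cv2.resize(im[185:295,180:360,::-1],None,fx=3,fy=3,interpolation=cv2.INTER_CUBIC)
cv2.imwrite('pics/t5.png',np.vstack([a,b]))
E
```

```text
clock: 10.02
tcp_pos: [0.6233, -0.1888, 0.0117]
orientation: [2.189, 0.071, -2.187]
contact_force: [-0.3, 0.3, -0.3]
grip_width: 0.0
```

View pics/t5.png

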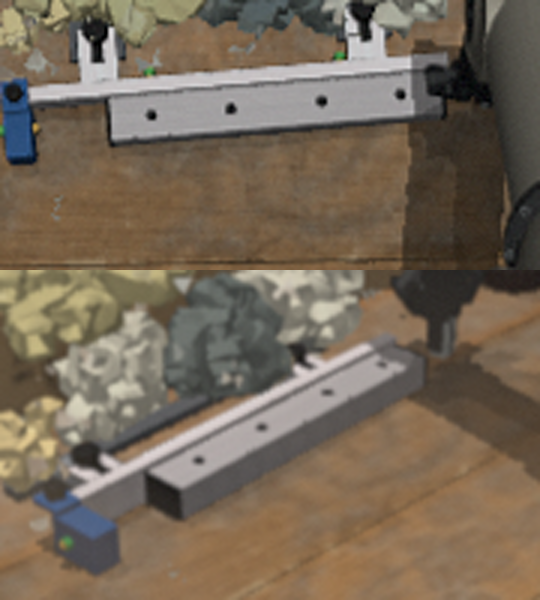

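```bash
python3 -m pendant '[0,0,-10,0,0, 0,0,-7,0,0, 0,0,-4,0,0, 0,0,-4,0,0, 0,0,-4,0,0]';python3 -m pendant '[0,0,-4,-0.2,0, 0,0,-4,-0.2,0, 0,0,-4,-0.2,0, 0,0,-4,-0.2,0, 0,0,-4,-0.2,0, 0,0,-4,-0.2,0, 0,0,-4,-0.2,0, 0,0,-4,-0.2,0, 0,0,-4,-0.2,0, 0,0,-4,-0.2,0]'
python3 - <<'E'
from h import *
st()
im,d=viewer.grab_frame('top'); im=im[...,::-1].copy()
a=cv2.resize(im[170:260,200:400],None,fx=4,fy=4,interpolation=cv2.INTER_CUBIC)
cv2.imwrite('pics/t6.png',a)
E
```

```text
clock: 10.75
tcp_pos: [0.621, -0.162, 0.0114]
orientation: [2.188, 0.067, -2.188]
contact_force: [0.2, -5.7, 1.5]
grip_width: -0.0001
clock: 12.0
tcp_pos: [0.6188, -0.1252, 0.0114]
orientation: [2.185, 0.061, -2.191]
contact_force: [-4.1, -10.3, 4.6]
grip_width: 0.0002
12.0 [ 0.6188 -0.1252  0.0114] [ -4.06 -10.35   4.59] 0.00023884601032219364
[[-0.003, 0.061, -0.998], [-0.005, -0.998, -0.061], [-1.0, 0.005, 0.003]] [ 0.242  0.681 -0.197  1.794  0.204  0.689 -1.581]
```

View pics/t6.png

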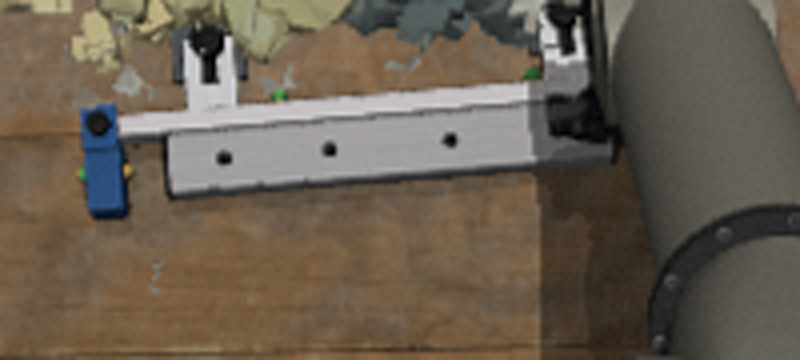

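```bash
python3 -m pendant '[0,0,-4,0,0, 0,0,-4,0,0, 0,0,-4,0,0, 0,0,-4,0,0, 0,0,-3,0,0, 0,0,-2,0,0]';python3 -m pendant '[0,0,-1,0,0, 0,0,-1,0,0]';python3 -m pendant '[0,0,-1,0,0, 0,0,-1,0,0]'
```

```text
clock: 12.8
tcp_pos: [0.6174, -0.1043, 0.0114]
orientation: [2.184, 0.061, -2.191]
contact_force: [-3.9, -11.1, 5.0]
grip_width: -0.0
clock: 13.05
tcp_pos: [0.6173, -0.1025, 0.0114]
orientation: [2.185, 0.06, -2.191]
contact_force: [-3.7, -10.3, 4.8]
grip_width: -0.0001
clock: 13.3
tcp_pos: [0.6172, -0.1006, 0.0114]
orientation: [2.185, 0.06, -2.191]
contact_force: [-4.3, -10.6, 4.9]
grip_width: 0.0
```

Still sliding freely at about 10.5 N; continue in small steps.

```bash
python3 -m pendant '[0,0,-1,0,0, 0,0,-1,0,0]';python3 -m pendant '[0,0,-1,0,0, 0,0,-1,0,0]'; python3 -c "
from h import *
im,d=viewer.grab_frame('top'); im=im[...,::-1].copy()
cv2.imwrite('pics/t7.png',cv2.resize(im[170:260,200:400],None,fx=4,fy=4,interpolation=cv2.INTER_CUBIC))"
```

```text
clock: 13.55
tcp_pos: [0.6171, -0.0986, 0.0114]
orientation: [2.184, 0.06, -2.191]
contact_force: [-5.1, -11.1, 5.8]
grip_width: -0.0001
clock: 13.8
tcp_pos: [0.617, -0.0981, 0.0115]
orientation: [2.184, 0.058, -2.191]
contact_force: [-3.1, -15.2, 4.1]
grip_width: -0.0
```

View pics/t7.png

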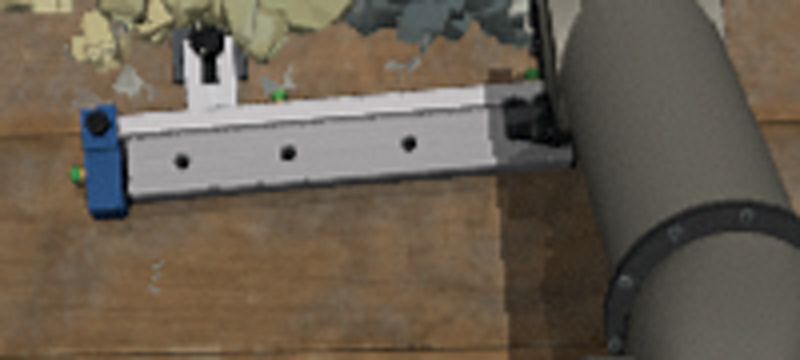

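```bash
python3 -m pendant '[0,0,-1,0,0, 0,0,0,0,0]'; python3 -m pendant '[0,0,4,0,0, 0,0,5,0,0, 0,0,10,0,0, 0,0,20,0,0, 0,-40,0,0,0, 0,-50,0,0,0, 0,-50,40,0,0, 0,0,60,0,0,0,0,60,0,0]'
python3 - <<'E'
from h import *
im,d=viewer.grab_frame('top'); im=im[...,::-1].copy()
cv2.imwrite('pics/t8.png',cv2.resize(im[170:250,215:375],None,fx=5,fy=5,interpolation=cv2.INTER_CUBIC))
f=lambda x,y:(200+x/4-.375,170+y/4-.375)
for nm,a,b,z in (('rail front/tube back dark line',(135,136),(560,104),.035),('tubefront',(135,196),(560,162),.03)):
    p=back('top',edge(im,f(*a),f(*b),-1),z); print(nm,p.round(4).tolist(),np.diff(p[:,0])/np.diff(p[:,1]))
p=back('top',edge(im,f(135,137),f(560,105),1),.03); print('tubeback',p.round(4).tolist(),np.diff(p[:,0])/np.diff(p[:,1]))
for k in('tee_25','relay_box'): print(k,[np.round(x['location'],3) for x in nets.look_for(k,'top')[:1]])
E
```

```text
clock: 14.1
tcp_pos: [0.617, -0.0981, 0.0114]
orientation: [2.184, 0.056, -2.191]
contact_force: [-3.1, -15.8, 4.3]
grip_width: -0.0001
clock: 15.22
tcp_pos: [0.6316, -0.2906, 0.1515]
orientation: [2.19, 0.07, -2.186]
contact_force: [-0.6, -0.1, -0.3]
grip_width: 0.0002
rail front/tube back dark line [[0.6239, 0.2064], [0.6423, -0.0742]] [-0.06576117]
tubefront [[0.5831, 0.207], [0.6015, -0.0734]] [-0.0653638]
tubeback [[0.6208, 0.207], [0.6394, -0.0743]] [-0.06630849]
tee_25 [array([0.445, 0.345, 0.035])]
relay_box []
```

View pics/t8.png

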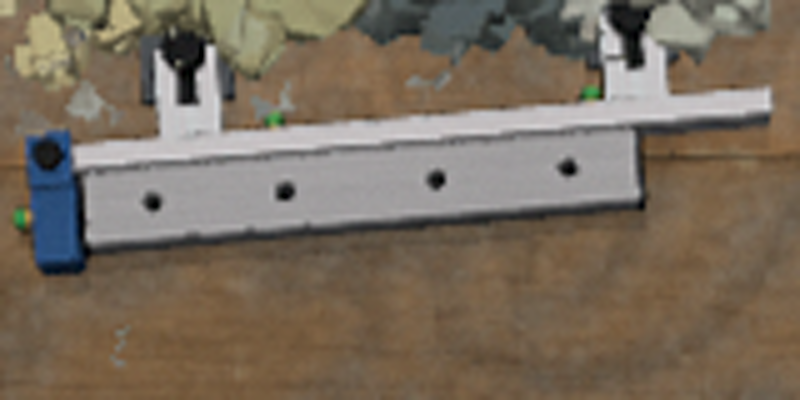

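```bash
python3 -m pendant '[85,0,-44.5,7.6,0, 85,0,-44.5,7.6,0, 85,0,-44.5,7.6,0, 85,0,-44.5,7.6,0, 85,0,-44.5,7.6,0, 85,0,-44.5,7.6,0, 85,0,-44.5,7.6,0, 85,0,-44.5,7.6,0, 85,45,0,0,0, 85,45,0,0,0, 85,40,0,0,0, 85,12,0,0,0, 85,7,0,0,0, 85,0,0,0,0]'
python3 - <<'E'
from h import *
im,d=viewer.grab_frame('scene'); cv2.imwrite('pics/sc9.png',cv2.resize(im[190:320,160:370,::-1],None,fx=3.5,fy=3.5,interpolation=cv2.INTER_CUBIC))
E
```

```text
clock: 17.12
tcp_pos: [0.5483, 0.064, 0.0019]
orientation: [2.19, 0.071, -2.187]
contact_force: [-0.3, 0.1, 1.4]
grip_width: 0.0849
```

View pics/sc9.png

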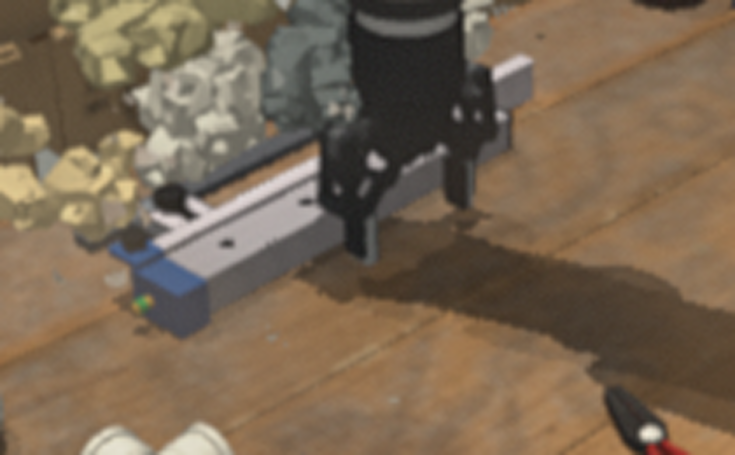

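```bash
python3 -m pendant '[85,0,0,-10,0, 85,0,0,-8,0, 85,0,0,-5,0, 85,0,0,-3,0, 85,0,0,0,0]';python3 -m pendant '[85,0,0,-1,0, 85,0,0,-1,0,85,0,0,-1,0]';python3 -m pendant '[85,0,0,-1,0, 85,0,0,-1,0]'
```

```text
clock: 17.8
tcp_pos: [0.5737, 0.0654, 0.001]
orientation: [2.188, 0.071, -2.189]
contact_force: [-1.1, 0.4, -0.2]
grip_width: 0.085
clock: 18.18
tcp_pos: [0.5766, 0.0656, 0.0011]
orientation: [2.188, 0.071, -2.189]
contact_force: [0.0, -0.1, -0.7]
grip_width: 0.0849
clock: 18.42
tcp_pos: [0.5787, 0.0657, 0.0011]
orientation: [2.189, 0.071, -2.188]
contact_force: [-0.1, -0.8, -0.1]
grip_width: 0.0848
```

```bash
python3 -m pendant '[85,0,0,-1,0, 85,0,0,-1,0]';python3 -m pendant '[85,0,-0.3,-1,0, 85,0,0,-1,0]';python3 -m pendant '[85,0,0,-1,0, 85,0,0,-1,0]'
```

```text
clock: 18.68
tcp_pos: [0.5802, 0.0658, 0.0011]
orientation: [2.187, 0.071, -2.189]
contact_force: [-3.1, -0.8, 1.8]
grip_width: 0.0849
clock: 18.92
tcp_pos: [0.5802, 0.066, 0.0007]
orientation: [2.183, 0.07, -2.193]
contact_force: [-9.1, -0.4, 5.6]
grip_width: 0.0847
clock: 19.18
tcp_pos: [0.5801, 0.066, 0.0004]
orientation: [2.178, 0.07, -2.196]
contact_force: [-13.9, -1.1, 10.8]
grip_width: 0.0852
```

```bash
python3 -m pendant '[85,0,0,4,0, 85,0,0,8,0, 85,0,0,15,0, 85,-40,0,15,0, 85,-50,0,0,0, 85,-50,50,0,0, 85,0,60,0,0, 85,0,60,0,0, 85,0,60,0,0, 85,0,60,0,0, 85,0,60,0,0, 85,0,0,0,0]'
python3 - <<'E'
from h import *
im,d=viewer.grab_frame('top'); im=im[...,::-1].copy()
cv2.imwrite('pics/t9.png',cv2.resize(im[170:250,215:375],None,fx=5,fy=5,interpolation=cv2.INTER_CUBIC))
f=lambda x,y:(200+x/4-.375,170+y/4-.375)
p=back('top',edge(im,f(135,196),f(560,162),-1),.03); print('front',p.round(4).tolist(),np.diff(p[:,0])/np.diff(p[:,1]))
for c in('top','scene'):
  if c=='scene': viewer.grab_frame(c)
  for k in('tee_25','relay_box'): print(c,k,[np.round(x['location'],3) for x in nets.look_for(k,c)[:1]])
E
```

```text
clock: 20.68
tcp_pos: [0.5627, -0.2867, 0.1349]
orientation: [2.191, 0.057, -2.192]
contact_force: [-0.1, 0.6, -0.0]
grip_width: 0.085
front [[0.5831, 0.207], [0.6014, -0.0734]] [-0.06535067]
top tee_25 [array([0.45 , 0.342, 0.038])]
top relay_box []
scene tee_25 [array([0.438, 0.356, 0.031])]
scene relay_box [array([ 0.39 , -0.336,  0.025])]
```

Run:
```python
from h import *
a,b=[cv2.imread(f'pics/t{i}.png').astype(int) for i in(8,9)]
d=abs(a-b).max(2)[90:280,10:680]; print('diff mean/99.5%',d.mean(),np.percentile(d,99.5))
r.hand_in()
```

```text
diff mean/99.5% 2.2201021209740768 6.0
the job is handed in; nothing more can be done
```

I pushed the box section flush against the rail, slid it left against the blue end stop, and handed the job in at about 21 s. I was not told whether it passed.

- **Rail:** I pushed the near side with the two spread fingers. The tool stalled flush at about 16 N.
- **Slide:** I pushed the right-hand end with the shut fingers. The force rose from about 10.5 N while sliding to 15.8 N, and the tool stalled at the stop.
- **Reseating:** a second gentle push on the near side, up to about 14 N, did not move the section, so it was already flush. These forces are tool readings taken at the end of each move. The force on the fence itself was not measured, but all readings stayed well under 30 N.

**Last checks:**
- **Angle:** the section was parallel to the rail to within about 0.002 rad.
- **Gap:** the front edge plus the section's 40 mm width put it on the rail line to within about 1 mm. An edge fit of its far side read about 3 mm short of the rail; I put that down to bias in the fit, since the push did not move it.
- **Pins:** after the slide, the green tails of all three pins stood out behind. The pin positions themselves could not be read directly.
- **After the reseating push:** I had used up the 12 pictures, so I compared the before and after pictures by code. Nothing around the section had changed.
- **Bystanders:** the tee was found within about 6 mm of its starting place. The carton was missed in the top view, but the scene camera found it within about 6 mm.

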